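Interlock sample channels on the sloping rack

ROBOT

A 6-joint arm with a two-finger parallel gripper is mounted at the origin on the work surface. World frame = base frame: x ahead of the robot, y to its left, z up, the work surface at z = 0. Lengths are in m, angles in degrees, forces in N, time in s.
With the tool pointing down it reaches from about 0.4 to 0.825 m from the base axis. Payload 7 kg.
Tool frame: the origin (TCP) lies on the centre line of the jaws, within the pads' length; the fingertips stand 25 mm ahead of it and the grasp point (between the pads) lies 6 mm ahead of it (nose_length is the distance from the TCP to the fingertips, in m); z points along the fingers, y is the direction in which the jaws open and shut (so a half turn about z gives the same grasp; the last joint's range is limited). The gripper opens to 85 mm and grips with 20 to 120 N. Pads are 22 mm wide; open, the fingers measure 114 mm over their backs; the gripper's body (76 mm by 85 mm) begins 54 mm behind the grasp point. The pads swing forward as they close: fully open they stand 13 mm farther back than shut.
Start: joints at [-51.503, 20.546, 0.682, 0, -70.136, -16.507], TCP at [0.253, -0.626, 0.256] pointing down, gripper open.
Joint ranges: [-176.03, 176.03], [-82.01, 121.73], [-58.28, 71.71], [-173.87, 95.51], [-174.79, -0.11], [-173.66, 173.66]. Speed limits (degrees/s): [136.94, 136.94, 172.46, 180, 180, 180].

INTERFACE

Orientations are given as a 3x3 rotation matrix whose columns are the frame's x, y, z axes.
In Python, from cell import observe, snapshot, close_job, nose_length gives the robot as it stands.
- The arm moves only by the tool play_rows, never from a script. Its argument "increments" is a list that holds one entry, the list of rows, each a list of 7 numbers: the shift along the tool's x, y, z as a fraction of full scale, then the turn, a rotation vector about the tool's x, y, z as a fraction of full scale, then the opening, from -1 (shut) to 1 (fully open), so that 0 is half open. A call has 1 to 10 rows; each row shifts and turns the commanded pose from where the row before left it, along the tool's axes as they then stand; what a row does not reach is not made up. Full scale, the value 1, is 3 cm for a shift and 0.1 rad for a turn. A row lasts 1/12 s, in which the tool goes at most 41.7 mm and 7.16 degrees, less where a joint would pass 70% of its speed; a pose out of reach is approached as far as the arm can. A call with a number of a shift or a turn outside -1 to 1 is refused whole. A call with a gripper value outside its range is refused whole. The fingers move at their own pace and stop on an object; "newtons" is the grip in N (left out, the last holds). Time passes only in rows, so rows that do not move let the fingers close. It gives the time, the measured TCP pose, the force and the opening at its end, in the units of the state.
- observe(): the state, without advancing time (a new reading comes with each control period).
- snapshot(name): name is "scene" or "top" or "wrist"; returns a dict with "pixels" (480x640x3 uint8, blue, green, red), "mtx" (3x3 intrinsics, pixels), "k1" (the pictures are not rectified: a ray, as slopes to the right and down, at radius r is drawn at 1 + k1 r^2 times it, then the intrinsics apply), "R" (3x3) and "t" (3): a world point X has camera coordinates R X + t; the wrist camera has in their place "T_tool_cam" (4x4, takes a point from camera to tool coordinates, whose origin is the TCP and whose axes are the flange's). Camera axes: x right, y down, z forward; pixel columns grow to the right and rows downward; lengths in m; the calibration is good to about 2 mm. A picture is of the moment at which its call begins: read the wrist's pose just before it. There is no depth.
- close_job(): hands the job in, once; it reports no verdict.
The state is a dict: "time_s": time; "joints": joint angles; "joint_vel": joint speeds; "effort": joint torques, N m; "eef_pos": TCP position; "tcp_rot": TCP orientation; "ft_force": force on the tool from outside, world axes, zero at the start; "moment": the same for the moment, N m; "width": finger opening in m.
Only numpy, scipy, OpenCV 4.12 (cv2) and the standard library are available. Lean on these libraries where they do the work, as an engineer would, in place of code of your own. Each camera call takes 0.05 s, during which the arm holds its last target.

TASK

Pack the two loose aluminium channels onto the sloping rack beside the channel screwed to it: lay the one that is open-up parallel to the fixed one, then set the open-down one over both, so that one of its flanges drops into each of them and it sits fully down. Then draw the pack tight by drawing the outer channel away from the fixed one until the hooked flanges stop it and no play is left, with both loose channels' lower ends resting against the rack's bottom ledge (the low, far side). Leave everything else on the bench where it is.

Things in the scene. Friction and masses are not known exactly. Their poses are not given: they have to be found in the camera images.
- tray_center (a point): Loose aluminium channel lying open side UP on the bench: 140 mm long, 56 wide, 36 high, web and both flanges 4 thick, 48 clear inside, about 0.17 kg (all three channels have this section). Point at its centre: mid length and width, 18 mm above its underside. x along its length, y across, z towards the open side. Grasp across the 56 mm width.
- cover_center (a point): Loose channel of the same section lying open side DOWN (flat web on top). Point at its centre, 18 mm above its flanges' lower edges. x along its length, y across, z up, towards the web. Once home its flange edges rest on the webs of the other two, so it is 4 mm higher than they are.
- fixed_center (a point): Centre of the channel screwed to the rack, open side up, immovable; 18 mm off the deck (deck surface at z = -18 mm). Axes are those of the sloping deck: x along the channels, up the slope (towards the robot); y across the deck (towards the robot's right); z square off the deck. The ledge's face is at x = -70 mm. Drawn tight, the cover's centre is at y = -48 mm, the outer channel's at y = -96 mm.
- deck: The rack's flat steel deck, sloping 30 degrees, rising towards the robot, so its ledge is on the far side; same axes as fixed_center. Origin on its surface, mid width, at the face of the bottom ledge (15 mm high). It reaches 148 mm up the slope and 94 mm to each side, with no side rails. The fixed channel is at y = +48 mm; the open-up loose channel goes on the bare half (-y). Parts do not slide down reliably by themselves.
- well_plate: Multi-well plate, 85 x 127 x 15 mm, bystander; origin under its centre.
- beaker: Glass beaker, 62 mm across, 75 mm high, bystander; origin under its centre.
- reagent: Amber bottle, 56 mm across, 120 mm high, bystander; origin under its centre.
- jar: Small clear jar, 50 mm across, 55 mm high, bystander; origin under its centre.
- spatula: Steel spatula lying flat along its x, 190 mm long, bystander; origin under its middle.
- tip_box: Box with clear lid, 122 x 87 x 63 mm, bystander; origin under its centre.
- dish: Steel weighing dish, 76 mm across, 16 mm high, bystander; origin under its centre.
- tray: Same part as tray_center (the open-up loose channel); here its origin is the centre of its underside, 18 mm below that point, with the same axes.
- cover: Same part as cover_center (the open-down loose channel); here its origin is the centre of its underside, 18 mm below that point, with the same axes.
Mind the look-alikes: they are no part of the job. Leave any black or brown look-alike of the tray alone.

How it is judged (in metres and radians):
On the way, in this order (a step that is already met when the one before it is completed fails the run):
1. the open-up channel lies on the deck beside the fixed one (x of tray_center in the frame of fixed_center between -0.008 and 0.04 m and y of tray_center in the frame of fixed_center between -0.125 and -0.055 m and z of tray_center in the frame of fixed_center between -0.005 and 0.005 m and angle between the x axis of tray_center and the x axis of fixed_center, either way round below 0.25 rad and angle between the z axis of tray_center and the z axis of fixed_center, either way round below 0.06 rad and angle between tray_center's own z axis and vertical below 0.8 rad), for 0.2 s.
2. the open-down channel sits fully down with one flange in each open-up channel (x of tray_center in the frame of fixed_center between -0.008 and 0.04 m and y of tray_center in the frame of fixed_center between -0.1 and -0.055 m and z of tray_center in the frame of fixed_center between -0.005 and 0.005 m and angle between the x axis of tray_center and the x axis of fixed_center, either way round below 0.25 rad and angle between the z axis of each of tray_center, cover_center and the z axis of fixed_center, either way round below 0.06 rad and angle between each of tray_center, cover_center's own z axis and vertical below 0.8 rad and x of cover_center in the frame of fixed_center between -0.008 and 0.04 m and y of cover_center in the frame of fixed_center between -0.09 and -0.008 m and z of cover_center in the frame of fixed_center between 0 and 0.008 m and angle between the x axis of cover_center and the x axis of fixed_center, either way round below 0.15 rad), for 0.2 s.
At the end, for the whole second after the job is handed in: Outer channel open-up on the deck, 93 to 98.5 mm across from the fixed one (96 is tight); cover open-down, 4 mm higher, fully down (3 mm), 44.5 to 51.5 mm across; both parallel (0.06 rad), lower ends within 4 mm (outer) and 5 mm (cover) of the ledge; at rest (x of tray_center in the frame of fixed_center between -0.003 and 0.004 m and y of tray_center in the frame of fixed_center between -0.0985 and -0.093 m and z of tray_center in the frame of fixed_center between -0.003 and 0.003 m and angle between the x axis of each of tray_center, cover_center and the x axis of fixed_center, either way round below 0.06 rad and angle between the z axis of each of tray_center, cover_center and the z axis of fixed_center, either way round below 0.06 rad and angle between each of tray_center, cover_center's own z axis and vertical below 0.8 rad and x of cover_center in the frame of fixed_center between -0.003 and 0.005 m and y of cover_center in the frame of fixed_center between -0.0515 and -0.0445 m and z of cover_center in the frame of fixed_center between 0.001 and 0.007 m and linear speed of each of tray, cover below 0.02 m/s); the robot touches nothing.
It fails at once if one of the other things on the bench was moved by more than 25 mm (distance of any of well_plate, beaker, reagent, jar, spatula, tip_box, dish from where it was at the start of the episode above 0.025 m).
It also fails if it takes over 72 s, if anything falls off the work surface, if the arm or the gripper's body presses on something with over 40 N, if the wrist force passes 120 N, or if a joint passes its speed limit or range.

## Working session

There is one attempt and no reset: what is moved stays moved. The work goes in short steps, Python scripts to look and compute and a tool call to move; the robot and the scene stay as the last step left them, time stands still between calls to the robot, and variables do not carry over. Pictures are saved under pics/ and viewed, and the job is handed in when it is done.

Besides the shell and the picture viewer there is one more tool, called after ">>>" as name(argument=value, ...) on one line, values as JSON. play_rows: Moves the arm, as the interface text tells. Its arguments: {"type":"object","properties":{"increments":{"type":"array","items":{"type":"array","items":{"type":"array","items":{"type":"number"}}}},"newtons":{"type":"number"}},"required":["increments"]}

```bash
ls; mkdir -p pics; python3 - <<'E'
from cell import observe, snapshot, nose_length
import cv2,numpy as np
print(nose_length); s=observe(); print(s)
for n in ["scene","top","wrist"]:
    d=snapshot(n); cv2.imwrite(f"pics/{n}0.png",d["pixels"]); np.savez(f"pics/{n}0.npz",**d); print(n,{k:v for k,v in d.items() if k!="pixels"})
E
```

```text
pics
0.025
{'time_s': 0.0, 'joints': array([-5.15044477e+01,  2.05910006e+01,  6.33489922e-01, -2.07762319e-02,
       -7.01360477e+01, -1.65061078e+01]), 'joint_vel': array([-0.06755351,  0.00298929, -0.06427002,  0.04695817,  0.00828683,
       -0.07075973]), 'effort': array([-1.53506357e-04, -5.83319306e+01,  2.93425190e+01,  6.93703115e+00,
       -5.86692709e-03,  9.92925294e-06]), 'eef_pos': array([ 0.25254901, -0.62549264,  0.25536434]), 'tcp_rot': array([[-9.27299033e-01, -3.74320641e-01, -7.49475505e-04],
       [-3.74321366e-01,  9.27297845e-01,  1.49026422e-03],
       [ 1.37150362e-04,  1.66246527e-03, -9.99998609e-01]]), 'ft_force': array([-0.18941861, -0.6011291 ,  0.27384814]), 'moment': array([ 0.0166118 , -0.06622637, -0.01649763]), 'width': 0.08560789033548705}
scene {'mtx': array([[606.14088164,   0.        , 313.61509501],
       [  0.        , 606.14088164, 240.5716402 ],
       [  0.        ,   0.        ,   1.        ]]), 'k1': -0.14881037283418416, 'R': array([[-0.75820926,  0.65200314, -0.00325863],
       [ 0.46501434,  0.53724469, -0.70365461],
       [-0.4
[... 344 characters left out ...]
   [-0.98891179, -0.01864763, -0.1473287 ],
       [ 0.14748521, -0.00730831, -0.98903726]]), 't': array([-0.02097078,  0.49076238,  1.75345583])}
wrist {'mtx': array([[375.13383941,   0.        , 319.12920022],
       [  0.        , 375.13383941, 244.42277064],
       [  0.        ,   0.        ,   1.        ]]), 'k1': -0.039531744247911664, 'T_tool_cam': array([[ 5.45289920e-04, -9.46363797e-01, -3.23102564e-01,
         8.36529214e-02],
       [ 9.99999175e-01,  1.40137780e-04,  1.27720481e-03,
         8.52805486e-05],
       [-1.16342151e-03, -3.23102994e-01,  9.46363092e-01,
        -1.17916743e-01],
       [ 0.00000000e+00,  0.00000000e+00,  0.00000000e+00,
         1.00000000e+00]])}
```

View pics/scene0.png

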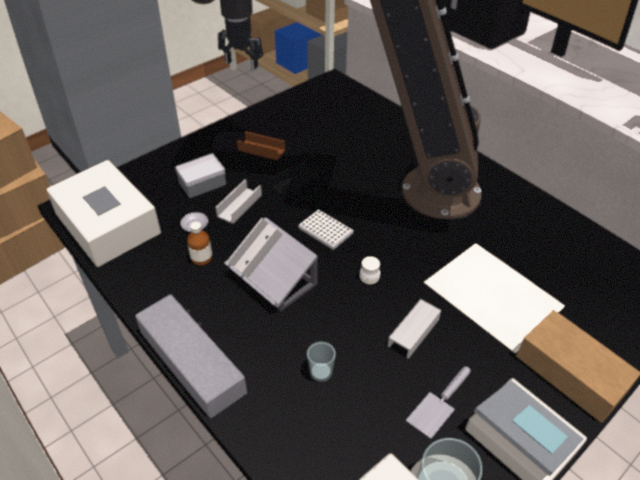

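View pics/top0.png

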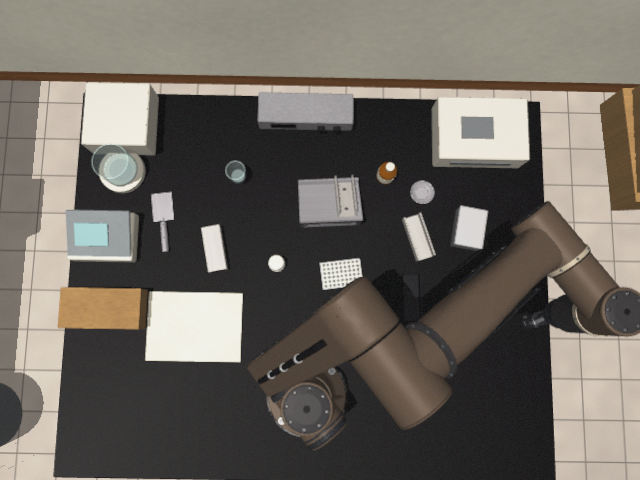

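View pics/wrist0.png

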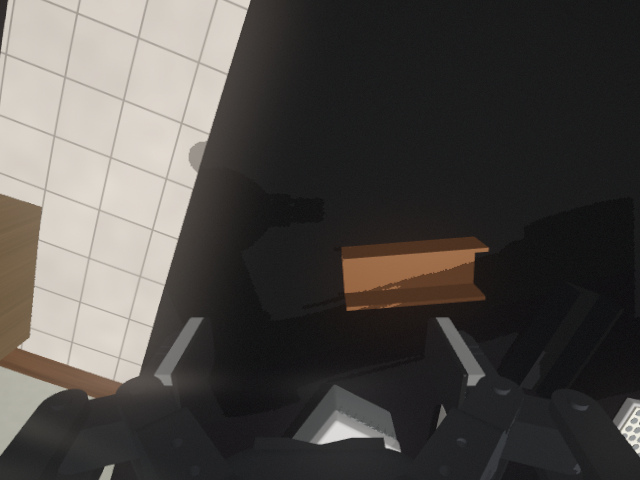

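```bash
cat > h.py <<'E'
import numpy as np, cv2
from scipy.spatial.transform import Rotation as Rot
def load(n):
    return dict(np.load(f"pics/{n}.npz"))
def extr(d, tcp=None):
    if 'R' in d: return d['R'], d['t']
    T=np.eye(4); T[:3,:3]=tcp[1]; T[:3,3]=tcp[0]
    M=np.linalg.inv(T@d['T_tool_cam']); return M[:3,:3],M[:3,3]
def ray(d,uv,tcp=None):
    R,t=extr(d,tcp)
    K=d['mtx']; k=float(d['k1'])
    p=cv2.undistortPoints(np.array([[uv]],float),K,np.array([k,0,0,0,0.]))[0,0]
    return -R.T@t, R.T@np.array([p[0],p[1],1])
def onplane(d,uv,z,tcp=None):
    c,v=ray(d,uv,tcp); return c+v*(z-c[2])/v[2]
def onpl(d,uv,p0,n,tcp=None):
    c,v=ray(d,uv,tcp); return c+v*(n@(p0-c))/(n@v)
def proj(d,X,tcp=None):
    R,t=extr(d,tcp)
    X=np.atleast_2d(X)
    q,_=cv2.projectPoints(X.astype(float),cv2.Rodrigues(R)[0],t,d['mtx'],np.array([float(d['k1']),0,0,0,0.]))
    return q[:,0]
def tri(obs):
    A=np.zeros((3,3));b=np.zeros(3)
    for d,uv in obs:
        c,v=ray(d,uv);v=v/np.linalg.norm(v);P=np.eye(3)-np.outer(v,v);A+=P;b+=P@c
    return np.linalg.solve(A,b)
def crop(img,x,y,w,h,f,out):
    c=img[y:y+h,x:x+w]; cv2.imwrite(out,cv2.resize(c,None,fx=f,fy=f,interpolation=cv2.INTER_CUBIC))
E
python3 - <<'E'
from h import *
s=load("scene0")["pixels"];t=load("top0")["pixels"]
def lay(cr,out):
    cs=[cv2.resize(im[y:y+h,x:x+w],(400,300),interpolation=cv2.INTER_CUBIC) for im,x,y,w,h in cr]
    cv2.imwrite(out,np.vstack([np.hstack(cs[:2]),np.hstack(cs[2:])]))
lay([(s,200,165,80,60),(s,370,290,80,60),(t,380,205,80,60),(t,175,220,80,60)],"pics/c1.png")
crop(s,215,210,112,100,7,"pics/c2.png")
crop(t,285,165,100,75,8,"pics/c3.png")
E
```

```text
(no output)
```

View pics/c1.png

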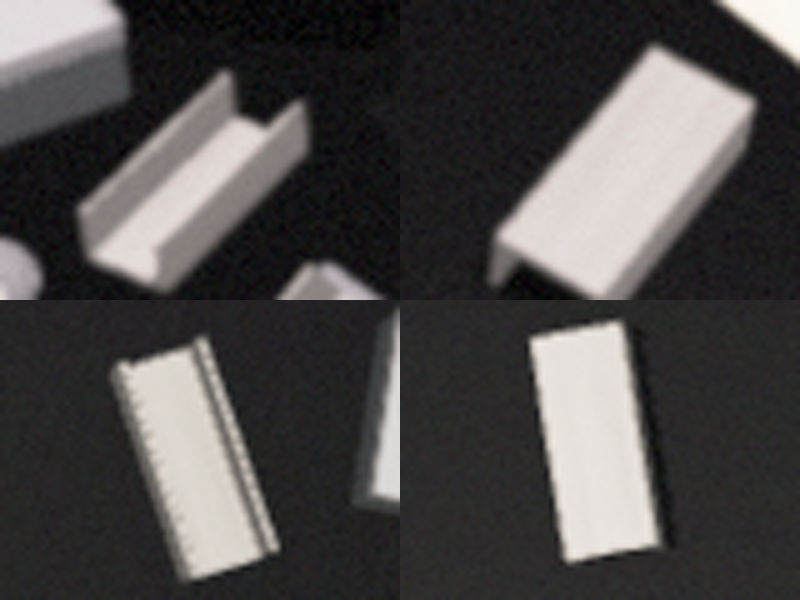

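View pics/c2.png

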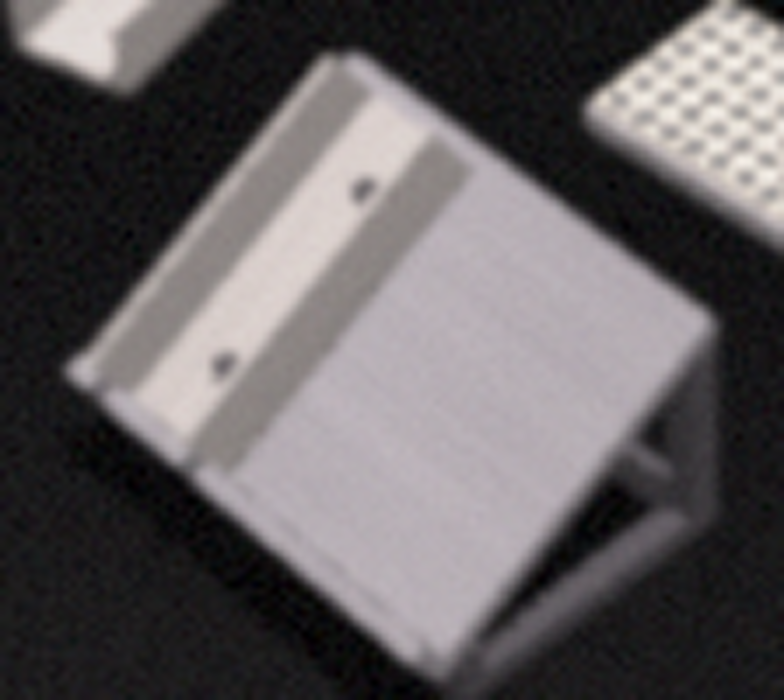

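View pics/c3.png

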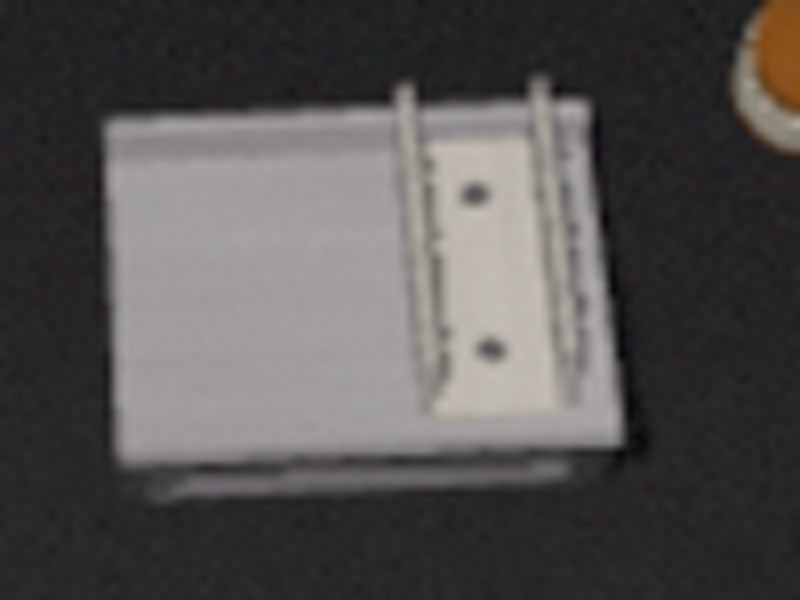

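```bash
cat > fit.py <<'E'
from h import *
from scipy.optimize import least_squares
S=load("scene0");T=load("top0")
def cu(x0,y0,f,uv): return np.array([x0+(uv[0]+.5)/f-.5,y0+(uv[1]+.5)/f-.5])
def deckR(yaw,pitch=np.radians(30)):
    # x up slope toward robot
    x=np.array([-np.cos(pitch),0,np.sin(pitch)]);y=np.array([0,-1,0]);z=np.cross(x,y)
    return Rot.from_euler('z',yaw).as_matrix()@np.c_[x,y,z]
top=[((148,-94,0),(118,463)),((148,94,0),(622,443)),((0,20,36),(394,85)),((0,24,36),(413,85)),((0,72,36),(531,78)),((0,76,36),(548,78)),((140,24,4),(437,415)),((140,20,36),(423,408)),((140,76,36),(578,403))]
sc=[((148,-94,0),(715,325)),((140,20,0),(475,170)),((140,20,36),(435,140)),((140,72,4),(378,95)),((0,20,36),(192,455))]
obs=[(T,np.array(a)/1e3,cu(285,165,8,b)) for a,b in top]+[(S,np.array(a)/1e3,cu(215,210,7,b)) for a,b in sc]
def res(p):
    R=deckR(p[3]); return np.concatenate([(proj(d,R@a+p[:3])[0]-b) for d,a,b in obs])
r=least_squares(res,[0.65,-0.05,0.03,0],loss='soft_l1')
print("deck",r.x[:3],np.degrees(r.x[3]));print(res(r.x).reshape(-1,2).round(1))
np.save("deck.npy",r.x)
# tray (upright on z=0), cover
def chan(name,obs,z0,p0):
    def f(p):
        R=Rot.from_euler('z',p[2]).as_matrix(); return np.concatenate([(proj(d,R@a+np.r_[p[:2],z0])[0]-b) for d,a,b in obs])
    q=least_squares(f,p0,loss='soft_l1'); print(name,q.x[:2],np.degrees(q.x[2]));print(f(q.x).reshape(-1,2).round(1)); return q.x
H=.070;W=.028
# local: x toward far(+X world)
to=[((H,W,.036),(112,363)),((H,-W,.036),(205,338)),((-H,-W,.036),(277,548)),((-H,W,.036),(180,580))]
tro=[(T,np.array(a),cu(380,205,5,(u,v-300))) for a,(u,v) in to]
so=[((H,W,0),(165,292)),((H,W,.036),(160,250)),((-H,W,.036),(304,100)),((H,-W,0),(88,258)),((H,-W,.036),(78,210)),((-H,-W,.036),(226,70))]
tro+=[(S,np.array(a),cu(200,165,5,b)) for a,b in so]
q=chan("tray",tro,0,[.55,-.2,.2]); np.save("tray.npy",q)
to=[((H,W,.036),(529,338)),((H,-W,.036),(625,320)),((-H,-W,.036),(662,547)),((-H,W,.036),(566,563))]
cv=[(T,np.array(a),cu(175,220,5,(u-400,v-300))) for a,(u,v) in to]
so=[((-H,-W,.036),(655,44)),((-H,W,.036),(756,100)),((H,-W,.036),(498,232)),((H,W,.036),(607,300))]
cv+=[(S,np.array(a),cu(370,290,5,(u-400,v))) for a,(u,v) in so]
q=chan("cover",cv,0,[.55,.2,.1]); np.save("cover.npy",q)
E
python3 fit.py
```

```text
deck [ 0.64821914 -0.05624827  0.03014453] 3.779610357999869
[[ 0.2 -0.5]
 [ 0.1 -0.9]
 [ 0.6  0.8]
 [-0.5  0.8]
 [ 0.2  1. ]
 [-0.7  0.9]
 [-0.3  0.8]
 [ 0.3 -5.3]
 [-0.2 -5.5]
 [ 0.  -0.4]
 [ 0.4  0.7]
 [ 0.2 -0.4]
 [-0.2  0.6]
 [-0.6 -0.6]]
tray [ 0.48854242 -0.340672  ] 18.053906335749165
[[ 1.3  0.1]
 [-0.3 -0.1]
 [-0.2  0.6]
 [ 2.  -0.5]
 [ 0.2  0.4]
 [-0.  -0.7]
 [ 0.2  1.2]
 [-0.2  0.2]
 [ 0.4  0.3]
 [ 0.1  0.8]]
cover [0.43900026 0.29390883] 11.833784129488171
[[ 0.2  0.5]
 [-1.1  0.8]
 [-1.  -0.3]
 [ 0.2 -0.1]
 [-0.1  0.2]
 [-0.1 -0.1]
 [ 0.   0.5]
 [-0.9 -0.9]]
```

>>> play_rows(increments=[[[-0.9, 0.48, 0, 0, 0, 0.07, 1], [-0.9, 0.48, 0, 0, 0, 0.07, 1], [-0.9, 0.48, 0, 0, 0, 0.07, 1], [-0.9, 0.48, 0, 0, 0, 0.07, 1], [-0.9, 0.48, 0, 0, 0, 0.07, 1], [-0.9, 0.48, 0, 0, 0, 0.07, 1], [-0.9, 0.48, 0, 0, 0, 0.07, 1], [-0.9, 0.48, 0, 0, 0, 0.07, 1], [-0.9, 0.48, 0, 0, 0, 0.07, 1], [-0.9, 0.48, 0, 0, 0, 0.07, 1]]], newtons=40)

```text
time_s: 0.98
eef_pos: [0.4571, -0.3962, 0.2562]
tcp_rot: [[-0.951, -0.308, -0.0], [-0.308, 0.951, 0.0], [0.0, 0.0, -1.0]]
ft_force: [0.8, -0.6, 0.2]
width: 0.0853
```

>>> play_rows(increments=[[[-0.78, 0.72, 0, 0, 0, 0, 1], [-0.78, 0.72, 0, 0, 0, 0, 1], [0, 0, 0, 0, 0, 0, 1], [0, 0, 0, 0, 0, 0, 1]]])

```text
time_s: 1.32
eef_pos: [0.4884, -0.3406, 0.2562]
tcp_rot: [[-0.95, -0.311, -0.0], [-0.311, 0.95, 0.0], [0.0, 0.0, -1.0]]
ft_force: [0.1, 0.3, 0.1]
width: 0.0851
```

```bash
cat >> h.py <<'E'
def shot(name):
    from cell import observe,snapshot
    s=observe(); d=snapshot("wrist"); d=dict(d); d['p']=s['eef_pos'];d['Rt']=s['tcp_rot']
    T=np.eye(4); T[:3,:3]=d['Rt']; T[:3,3]=d['p']
    M=np.linalg.inv(T@d['T_tool_cam']); d['R']=M[:3,:3]; d['t']=M[:3,3]
    np.savez(f"pics/{name}.npz",**d); cv2.imwrite(f"pics/{name}.png",d['pixels']); return d
E
python3 - <<'E'
from h import *
d=shot("w1"); print(d['p'],d['Rt'].round(3))
q=np.load("tray.npy"); R=Rot.from_euler('z',q[2]).as_matrix()
im=d['pixels'].copy()
for z in (0,.036):
    P=np.array([R@[a,b,z]+np.r_[q[:2],0] for a,b in ((.07,.028),(.07,-.028),(-.07,-.028),(-.07,.028))])
    pp=proj(d,P); print(pp.round(1)); cv2.polylines(im,[pp.round().astype(int)],1,(0,0,255) if z else (0,255,0),1)
cv2.imwrite("pics/w1o.png",im)
E
```

```text
[ 0.48840525 -0.34060151  0.25616822] [[-0.95  -0.311 -0.   ]
 [-0.311  0.95   0.   ]
 [ 0.     0.    -1.   ]]
[[344.3 267.4]
 [292.3 267.3]
 [289.3 132. ]
 [347.7 132.1]]
[[346.7 281.3]
 [289.9 281.2]
 [286.3 133.6]
 [350.8 133.7]]
```

View pics/w1o.png

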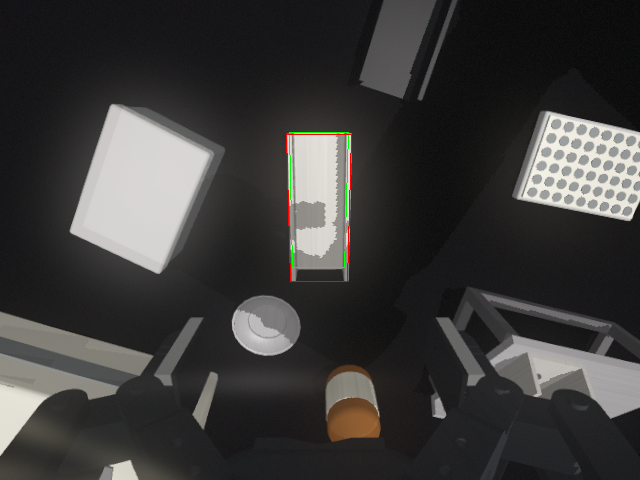

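>>> play_rows(increments=[[[0, 0, 0.95, 0, 0, 0, 1], [0, 0, 0.95, 0, 0, 0, 1], [0, 0, 0.95, 0, 0, 0, 1], [0, 0, 0.95, 0, 0, 0, 1], [0, 0, 0.95, 0, 0, 0, 1], [0, 0, 0.95, 0, 0, 0, 1], [0, 0, 0.95, 0, 0, 0, 1], [0, 0, 0.8, 0, 0, 0, 1], [0, 0, 0, 0, 0, 0, 0.6], [0, 0, 0, 0, 0, 0, 0.2]]])

```text
time_s: 2.2
eef_pos: [0.4863, -0.3428, 0.0319]
tcp_rot: [[-0.952, -0.308, -0.003], [-0.308, 0.952, 0.001], [0.003, 0.002, -1.0]]
ft_force: [0.3, -0.1, 0.5]
width: 0.0638
```

>>> play_rows(increments=[[[0, 0, 0, 0, 0, 0, -0.2], [0, 0, 0, 0, 0, 0, -0.6], [0, 0, 0, 0, 0, 0, -1], [0, 0, 0, 0, 0, 0, -1], [0, 0, 0, 0, 0, 0, -1], [0, 0, 0, 0, 0, 0, -1]]])

```text
time_s: 2.7
eef_pos: [0.488, -0.3422, 0.0337]
tcp_rot: [[-0.951, -0.309, 0.001], [-0.309, 0.951, -0.0], [-0.001, -0.001, -1.0]]
ft_force: [-0.5, 0.9, 4.4]
width: 0.0554
```

>>> play_rows(increments=[[[0, 0, -0.4, 0, 0, 0, -1], [0, 0, -0.9, 0, 0, 0, -1], [0, 0, -1, 0, 0, 0, -1], [0, 0, -1, 0, 0, 0, -1], [0, 0, -1, 0, 0, 0, -1], [0, 0, -1, 0, 0, 0, -1], [0, 0, -1, 0, 0, 0, -1], [0, 0, -1, 0, 0, 0, -1], [0, 0, -0.5, 0, 0, 0, -1], [0, 0, 0, 0, 0, 0, -1]]])

```text
time_s: 3.53
eef_pos: [0.489, -0.3428, 0.2716]
tcp_rot: [[-0.951, -0.309, 0.007], [-0.309, 0.951, -0.003], [-0.005, -0.005, -1.0]]
ft_force: [0.6, 0.4, -1.9]
width: 0.0551
```

```bash
cat > tgt.py <<'E'
from h import *
def deck():
    p=np.load("deck.npy"); pitch=np.radians(30)
    x=np.array([-np.cos(pitch),0,np.sin(pitch)]);y=np.array([0,-1,0.]);z=np.cross(x,y)
    return p[:3], Rot.from_euler('z',p[3]).as_matrix()@np.c_[x,y,z]
def go(dest,Rd,cur=None):
    """dest TCP world, Rd target R; print delta in current tool axes (shift first) & rotvec, units of full-scale"""
    if cur is None:
        from cell import observe
        s=observe(); cur=(s['eef_pos'],s['tcp_rot'])
    p,R=cur
    print("rotvec(units)",(Rot.from_matrix(R.T@Rd).as_rotvec()/0.1).round(2),"shift in cur axes",(R.T@(dest-p)/.03).round(2),"shift in target axes",(Rd.T@(dest-p)/.03).round(2))
def toolR():
    o,D=deck(); return np.c_[D[:,0],-D[:,1],-D[:,2]]
def F(v):  # fixed_center frame (mm) -> world
    o,D=deck(); return o+D@(np.array([70,48,18.])+np.array(v))/1000 if False else o+D@(np.array([70+v[0],48+v[1],18+v[2]])/1000)
def toF(P):
    o,D=deck(); return D.T@(np.asarray(P)-o)*1000-np.array([70,48,18])
E
sed -i 's/,((140,20,36),(423,408)),((140,76,36),(578,403))//' fit.py; python3 fit.py | grep -A13 deck
python3 - <<'E'
from tgt import *
print(F([0,0,0]),toolR().round(3)); go(F([10,-84,60]),toolR())
E
```

```text
deck [ 0.64902523 -0.05575675  0.03106172] 3.879042756003884
[[ 0.1 -0.8]
 [ 0.  -1.3]
 [ 0.4  0.5]
 [-0.7  0.4]
 [ 0.   0.6]
 [-0.8  0.5]
 [-0.4  0.4]
 [-0.1 -0.5]
 [ 0.2  0.6]
 [-0.  -0.5]
 [-0.4  0.6]
 [-0.8 -0.5]]
tray [ 0.48854242 -0.340672  ] 18.053906335749165
[ 0.60076893 -0.10713902  0.08165017] [[-0.864 -0.068 -0.499]
 [-0.059  0.998 -0.034]
 [ 0.5   -0.    -0.866]]
rotvec(units) [-0.69  5.27  2.4 ] shift in cur axes [-7.32  8.88  4.43] shift in target axes [-6.51 10.39  1.36]
```

>>> play_rows(increments=[[[-0.88, 0.34, 0, 0, 0, 0, -1], [-0.88, 0.34, 0, 0, 0, 0.4, -1], [-0.88, 0.34, 0, 0, 0, 0.5, -1], [-0.88, 0.34, 0, 0, 0, 0.5, -1], [-0.88, 0.34, 0, 0, 0, 0.5, -1], [0, 0, 0, 0, 0, 0.5, -1], [0, 0, 0, 0, 0, 0, -1], [0, 0, 0, 0, 0, 0, -1], [0, 0, 0, 0, 0, 0, -1]]])

```text
time_s: 4.28
eef_pos: [0.6011, -0.2592, 0.2662]
tcp_rot: [[-0.997, -0.075, -0.001], [-0.075, 0.997, 0.0], [0.001, 0.0, -1.0]]
ft_force: [-0.4, -0.4, -1.1]
width: 0.055
```

```bash
cat > ov.py <<'E'
from tgt import *
def box(d,im,a,b,col):
    o,D=deck(); c=np.array([[x,y,z] for x in (a[0],b[0]) for y in (a[1],b[1]) for z in (a[2],b[2])],float)/1000
    P=proj(d,o+c@D.T).round().astype(int)
    for i in range(8):
        for j in range(i):
            if bin(i^j).count('1')==1: cv2.line(im,tuple(map(int,P[i])),tuple(map(int,P[j])),col,1)
def deckov(d,out):
    im=d['pixels'].copy()
    box(d,im,(0,-94,0),(148,94,0),(0,255,0)); box(d,im,(0,20,0),(140,76,36),(0,0,255)); box(d,im,(0,24,4),(140,72,36),(255,255,0))
    cv2.imwrite(out,im)
E
python3 - <<'E'
from ov import *
d=shot("w2"); print(d['p'],d['Rt'].round(3)); deckov(d,"pics/w2o.png")
E
```

```text
[ 0.60110746 -0.25920376  0.26622219] [[-0.997 -0.075 -0.001]
 [-0.075  0.997  0.   ]
 [ 0.001  0.    -1.   ]]
```

View pics/w2o.png

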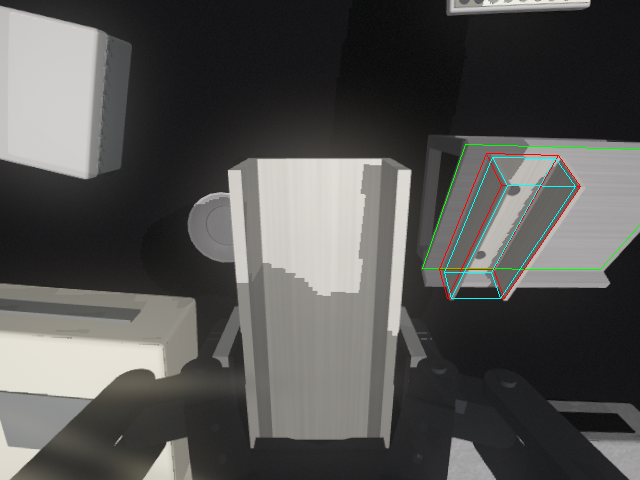

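View pics/w2.png

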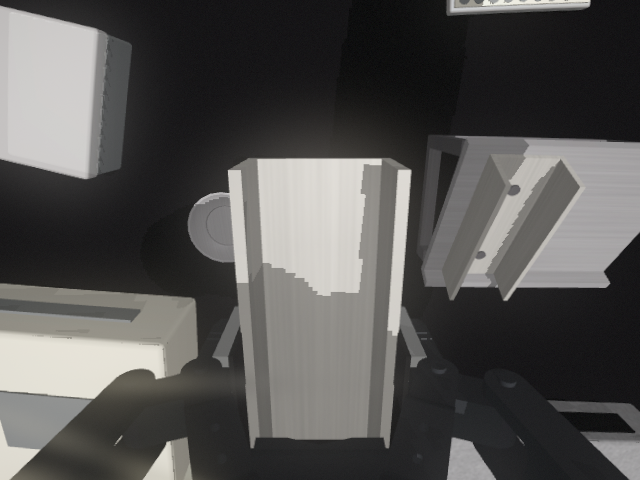

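```bash
python3 - <<'E'
from h import *
im=load("w2")["pixels"]; a=im[130:310,410:640]; o=cv2.imread("pics/w2o.png")[130:310,410:640]
cv2.imwrite("pics/w2c.png",cv2.resize(a,None,fx=3.4,fy=3.3,interpolation=cv2.INTER_CUBIC))
cv2.imwrite("pics/w2d.png",cv2.resize(o,None,fx=3.4,fy=3.3,interpolation=cv2.INTER_CUBIC))
E
```

```text
(no output)
```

View pics/w2c.png

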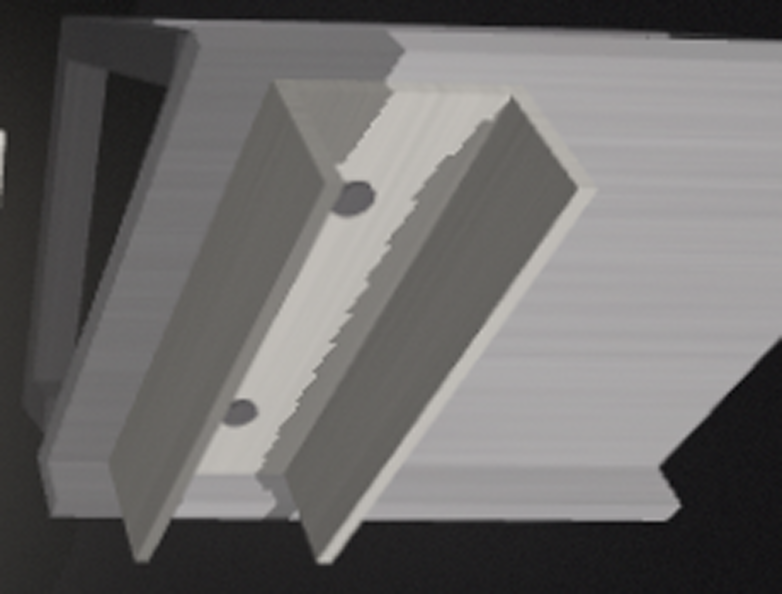

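View pics/w2d.png

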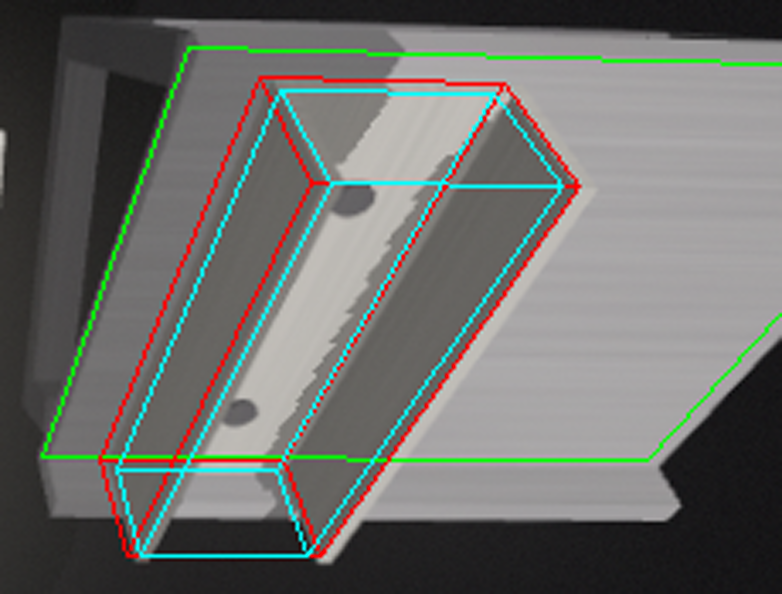

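```bash
cat > fitw.py <<'E'
from fit import *
W=load("w2")
pts=[((140,76,0),(275,82)),((140,76,36),(324,187)),((140,72,36),(342,185)),((140,20,36),(597,190)),((140,20,0),(520,88)),((0,20,36),(330,563)),((0,76,36),(136,561)),((0,94,0),(40,458)),((0,-94,0),(660,466)),((148,94,0),(200,33))]
ow=[(W,np.array(a)/1e3,np.array([410+(b[0]+.5)/3.4-.5,130+(b[1]+.5)/3.3-.5])) for a,b in pts]
def mk(o,full):
    def f(p):
        R=deckR(p[3],np.radians(30)+ (p[4] if full else 0)); return np.concatenate([(proj(d,R@a+p[:3])[0]-b) for d,a,b in o])
    return f
for o,full in ((ow,0),(ow,1),(ow+obs,0)):
    f=mk(o,full); q=least_squares(f,np.r_[r.x,0][:5 if full else 4],loss='soft_l1'); print(q.x[:3],np.degrees(q.x[3:])); print(f(q.x).reshape(-1,2)[:10].round(1).tolist())
    if o is ow and not full: best=q.x
np.save("deck.npy",best)
E
python3 fitw.py | tail -6
```

```text
[ 0.6492565  -0.05486537  0.03439829] [3.63514029]
[[-1.3, -0.6], [0.2, -0.7], [0.7, -0.0], [-0.0, -0.0], [0.3, -0.7], [-0.0, -0.1], [-0.7, 0.2], [2.1, 1.1], [-1.2, 0.1], [0.0, 4.4]]
[ 0.64885109 -0.05527937  0.03479368] [3.6515072  0.22849537]
[[-1.3, -0.7], [0.2, -0.5], [0.7, 0.2], [0.2, 0.2], [0.5, -0.8], [-0.2, -0.2], [-0.9, 0.1], [1.9, 0.9], [-1.2, -0.2], [-0.1, 4.4]]
[ 0.64936666 -0.05470393  0.03395795] [3.61213079]
[[-1.3, -0.5], [0.2, -0.7], [0.7, 0.0], [-0.2, 0.0], [0.1, -0.6], [-0.1, -0.2], [-0.7, 0.1], [2.2, 1.1], [-1.4, 0.1], [0.0, 4.5]]
```

```bash
python3 - <<'E'
from tgt import *
go(F([12,-84,65]),toolR()); print(F([12,-84,65]))
E
```

```text
rotvec(units) [-0.03  5.23  0.11] shift in cur axes [-1.14  7.89  3.98] shift in target axes [-2.9   7.9   2.92]
[ 0.61751931 -0.02080907  0.14727839]
```

>>> play_rows(increments=[[[0, 0.98, 0, 0, 0.65, 0, -1], [0, 0.98, 0, 0, 0.65, 0, -1], [0, 0.98, 0, 0, 0.65, 0.1, -1], [0, 0.98, 0, 0, 0.65, 0, -1], [0, 0.98, 0, 0, 0.65, 0, -1], [0, 0.98, 0, 0, 0.65, 0, -1], [0, 0.98, 0, 0, 0.65, 0, -1], [0, 0.98, 0, 0, 0.65, 0, -1], [0, 0, 0, 0, 0, 0, -1], [0, 0, 0, 0, 0, 0, -1]]])

```text
time_s: 5.17
eef_pos: [0.5863, -0.0233, 0.2654]
tcp_rot: [[-0.865, -0.066, -0.497], [-0.057, 0.998, -0.034], [0.498, -0.001, -0.867]]
ft_force: [0.5, -0.4, -1.4]
width: 0.0556
```

```bash
python3 - <<'E'
from tgt import *
go(F([12,-84,65]),toolR())
E
```

```text
rotvec(units) [-0.02  0.02  0.02] shift in cur axes [-2.87  0.02  2.9 ] shift in target axes [-2.87  0.02  2.89]
```

>>> play_rows(increments=[[[-0.96, 0, 0.96, 0, 0, 0, -1], [-0.96, 0, 0.96, 0, 0, 0, -1], [-0.96, 0, 0.96, 0, 0, 0, -1], [0, 0, 0.7, 0, 0, 0, -1], [0, 0, 0.6, 0, 0, 0, -1], [0, 0, 0, 0, 0, 0, -1], [0, 0, 0, 0, 0, 0, -1], [0, 0, 0, 0, 0, 0, -1]]])

```text
time_s: 5.83
eef_pos: [0.5998, -0.0246, 0.1167]
tcp_rot: [[-0.868, -0.064, -0.493], [-0.054, 0.998, -0.033], [0.494, -0.002, -0.869]]
ft_force: [0.8, 0.7, -1.1]
width: 0.0552
```

```bash
cat > st.py <<'E'
from tgt import *
from cell import observe
s=observe(); o,D=deck(); print("F",toF(s['eef_pos']).round(1),"force in deck axes",(D.T@s['ft_force']).round(1),"rot err",(Rot.from_matrix(s['tcp_rot'].T@toolR()).as_rotvec()/.1).round(2),s['width'],s['time_s'])
E
python3 st.py
```

```text
F [ 12.2 -81.3  29.5] force in deck axes [-1.3 -0.7 -0.6] rot err [-0.02  0.07 -0.01] 0.055229169970124795 5.8333
```

>>> play_rows(increments=[[[0, 0.06, 0.25, 0, 0.05, 0, -1], [0, 0.04, 0.1, 0, 0, 0, -1], [0, 0, 0, 0, 0, 0, -1], [0, 0, 0, 0, 0, 0, -1]]])

```text
time_s: 6.17
eef_pos: [0.5933, -0.021, 0.106]
tcp_rot: [[-0.864, -0.064, -0.5], [-0.055, 0.998, -0.034], [0.501, -0.002, -0.865]]
ft_force: [-0.4, 0.6, -2.2]
width: 0.0551
```

```bash
python3 st.py; python3 - <<'E'
from ov import *
d=shot("w3"); deckov(d,"pics/w3o.png")
E
```

```text
F [ 12.3 -85.4  17.1] force in deck axes [-0.8 -0.6 -2.1] rot err [-0.02 -0.01 -0.  ] 0.055070112655667754 6.1667
```

View pics/w3o.png

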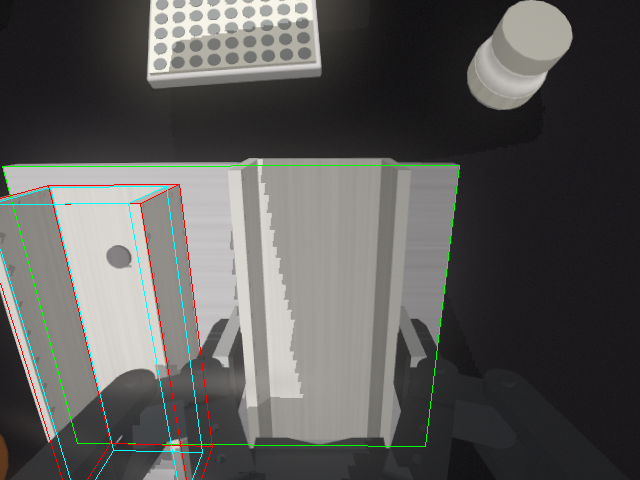

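>>> play_rows(increments=[[[0, 0, 0.05, 0, 0, 0, -1], [0, 0, 0.05, 0, 0, 0, -1], [0, 0, 0, 0, 0, 0, -1], [0, 0, 0, 0, 0, 0, -1]]])

```text
time_s: 6.55
eef_pos: [0.5928, -0.0211, 0.1045]
tcp_rot: [[-0.865, -0.065, -0.498], [-0.055, 0.998, -0.034], [0.499, -0.002, -0.867]]
ft_force: [2.3, 1.5, 5.2]
width: 0.0556
```

```bash
python3 st.py
```

```text
F [ 12.  -85.3  15.6] force in deck axes [ 0.5 -1.3  5.7] rot err [-0.02  0.01  0.  ] 0.055563681198246374 6.55
```

>>> play_rows(increments=[[[-0.15, 0, 0, 0, 0, 0, -1], [-0.15, 0, 0, 0, 0, 0, -1], [-0.06, 0, 0, 0, 0, 0, -1], [-0.05, 0, 0, 0, 0, 0, -1], [0, 0, 0, 0, 0, 0, -1], [0, 0, 0, 0, 0, 0, -1]]])

```text
time_s: 7.05
eef_pos: [0.6019, -0.0209, 0.0993]
tcp_rot: [[-0.863, -0.065, -0.501], [-0.055, 0.998, -0.035], [0.503, -0.002, -0.865]]
ft_force: [-4.4, 1.0, 13.5]
width: 0.0551
```

```bash
python3 st.py
```

```text
F [  1.5 -84.9  15.6] force in deck axes [10.5 -1.3  9.6] rot err [-0.03 -0.03  0.  ] 0.05511293396285604 7.05
```

>>> play_rows(increments=[[[0, 0, 0, 0, 0, 0, 0.55], [0, 0, 0, 0, 0, 0, 0.55], [0, 0, 0, 0, 0, 0, 0.55], [0, 0, 0, 0, 0, 0, 0.55]]])

```text
time_s: 7.38
eef_pos: [0.6024, -0.0206, 0.0966]
tcp_rot: [[-0.863, -0.064, -0.5], [-0.054, 0.998, -0.033], [0.501, -0.002, -0.865]]
ft_force: [-1.1, -0.2, -0.1]
width: 0.0662
```

```bash
python3 st.py
```

```text
F [ -0.2 -85.2  13.6] force in deck axes [ 0.9  0.2 -0.6] rot err [-0.02 -0.02 -0.  ] 0.06624527374876184 7.3833
```

Retreat along the normal and look.

>>> play_rows(increments=[[[0, 0, -0.3, 0, 0, 0, 0.55], [0, 0, -0.8, 0, 0, 0, 0.55], [0, 0, -1, 0, 0, 0, 1], [0, 0, -1, 0, 0, 0, 1], [0, 0, -1, 0, 0, 0, 1], [0, 0, -1, 0, 0, 0, 1], [0.3, 0, -0.5, 0, 0, 0, 1], [0, 0, 0, 0, 0, 0, 1], [0, 0, 0, 0, 0, 0, 1], [0, 0, 0, 0, 0, 0, 1]]])

```text
time_s: 8.22
eef_pos: [0.6783, -0.0154, 0.2463]
tcp_rot: [[-0.863, -0.064, -0.501], [-0.054, 0.998, -0.033], [0.502, -0.001, -0.865]]
ft_force: [-0.1, -0.6, -0.1]
width: 0.0852
```

```bash
python3 st.py; python3 - <<'E'
from ov import *
d=shot("w4"); im=d['pixels']
box(d,im,(0,-94,0),(148,94,0),(0,255,0)); box(d,im,(0,20,0),(140,76,36),(0,0,255)); box(d,im,(0,-65,0),(140,-9,36),(255,255,0))
cv2.imwrite("pics/w4o.png",im)
E
```

```text
F [  8.7 -85.6 181.3] force in deck axes [ 0.   0.6 -0.1] rot err [-0.01 -0.02 -0.  ] 0.08517981018777214 8.2167
```

View pics/w4o.png

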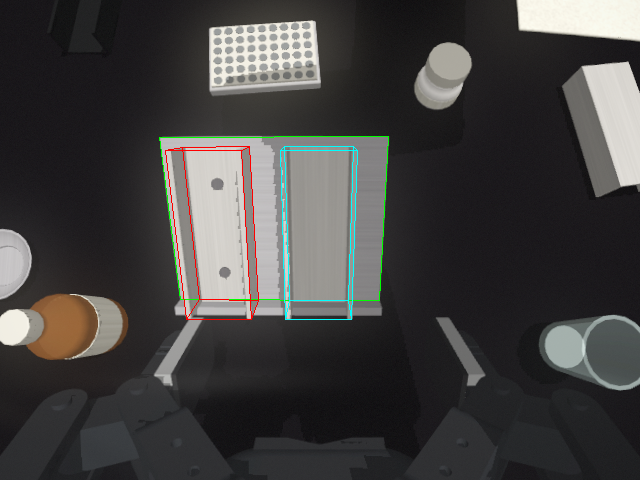

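```bash
python3 - <<'E'
from tgt import *
q=np.load("cover.npy"); x=-np.array([np.cos(q[2]),np.sin(q[2]),0]); z=np.array([0,0,-1.]); R=np.c_[x,np.cross(z,x),z]
np.save("Rc.npy",R)
go(np.r_[q[:2],.25],R)
E
```

```text
rotvec(units) [ 0.36 -5.26 -1.4 ] shift in cur axes [ 6.38 10.8   3.54] shift in target axes [ 5.69 11.73 -0.13]
```

>>> play_rows(increments=[[[0, 0.95, -0.2, 0.06, -0.88, -0.23, 1], [0, 0.95, 0, 0.06, -0.88, -0.23, 1], [0, 0.95, 0, 0.06, -0.88, -0.23, 1], [0, 0.95, 0, 0.06, -0.88, -0.23, 1], [0, 0.95, 0, 0.06, -0.88, -0.23, 1], [0, 0.95, 0, 0.06, -0.88, -0.23, 1], [0.9, 0.9, 0, 0, 0, 0, 1], [0.9, 0.9, 0, 0, 0, 0, 1], [0.9, 0.9, 0, 0, 0, 0, 1], [0.9, 0.9, 0, 0, 0, 0, 1]]])

```text
time_s: 9.1
eef_pos: [0.5307, 0.2383, 0.2515]
tcp_rot: [[-0.979, -0.204, 0.003], [-0.204, 0.979, -0.001], [-0.002, -0.002, -1.0]]
ft_force: [0.8, 0.3, 0.3]
width: 0.0855
```

```bash
python3 - <<'E'
from tgt import *
q=np.load("cover.npy")
go(np.r_[q[:2],.25],np.load("Rc.npy"))
E
```

```text
rotvec(units) [-0.02  0.02 -0.02] shift in cur axes [2.62 2.44 0.04] shift in target axes [2.61 2.44 0.05]
```

>>> play_rows(increments=[[[0.85, 0.8, 0, 0, 0, 0, 1], [0.85, 0.8, 0, 0, 0, 0, 1], [0.85, 0.8, 0, 0, 0, 0, 1], [0, 0, 0, 0, 0, 0, 1], [0, 0, 0, 0, 0, 0, 1], [0, 0, 0, 0, 0, 0, 1]]])

```text
time_s: 9.6
eef_pos: [0.4432, 0.2929, 0.2517]
tcp_rot: [[-0.979, -0.205, 0.003], [-0.205, 0.979, -0.001], [-0.003, -0.001, -1.0]]
ft_force: [0.3, 0.5, 0.3]
width: 0.0856
```

```bash
python3 - <<'E'
from tgt import *
d=shot("w5"); q=np.load("cover.npy"); R=Rot.from_euler('z',q[2]).as_matrix()
print(d['p'],d['Rt'].round(3))
im=d['pixels'].copy()
for z in (0,.036):
    P=np.array([R@[a,b,z]+np.r_[q[:2],0] for a,b in ((.07,.028),(.07,-.028),(-.07,-.028),(-.07,.028))])
    pp=proj(d,P); cv2.polylines(im,[pp.round().astype(int)],1,(0,0,255) if z else (0,255,0),1)
cv2.imwrite("pics/w5o.png",im)
go(np.r_[q[:2],.035],np.load("Rc.npy"))
E
```

```text
[0.44318941 0.29293033 0.25169702] [[-0.979 -0.205  0.003]
 [-0.205  0.979 -0.001]
 [-0.003 -0.001 -1.   ]]
rotvec(units) [-0.01  0.03 -0.02] shift in cur axes [0.17 0.08 7.22] shift in target axes [0.14 0.07 7.22]
```

View pics/w5o.png

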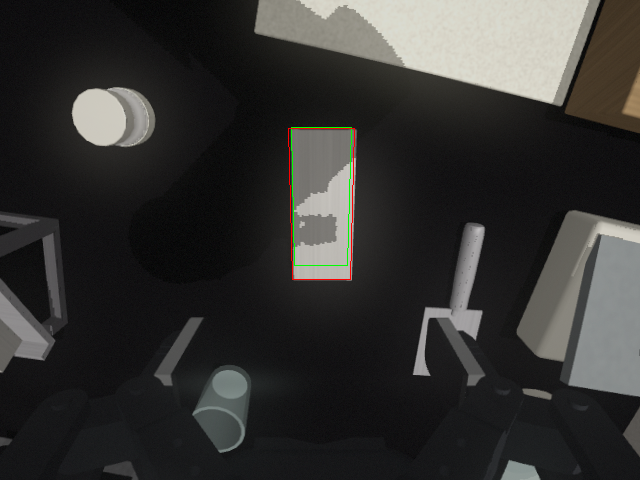

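>>> play_rows(increments=[[[0.15, 0.07, 0.9, 0, 0.03, 0, 1], [0, 0, 0.95, 0, 0, 0, 1], [0, 0, 0.95, 0, 0, 0, 1], [0, 0, 0.95, 0, 0, 0, 1], [0, 0, 0.95, 0, 0, 0, 1], [0, 0, 0.95, 0, 0, 0, 1], [0, 0, 0.9, 0, 0, 0, 1], [0, 0, 0.65, 0, 0, 0, 1], [0, 0, 0, 0, 0, 0, 1], [0, 0, 0, 0, 0, 0, 1]]])

```text
time_s: 10.48
eef_pos: [0.4393, 0.2927, 0.0349]
tcp_rot: [[-0.979, -0.202, -0.001], [-0.202, 0.979, -0.004], [0.002, -0.003, -1.0]]
ft_force: [-0.1, 0.8, 0.9]
width: 0.0851
```

>>> play_rows(increments=[[[0, 0, 0, 0, 0, 0, 0.5], [0, 0, 0, 0, 0, 0, 0.2], [0, 0, 0, 0, 0, 0, -0.5], [0, 0, 0, 0, 0, 0, -1], [0, 0, 0, 0, 0, 0, -1], [0, 0, 0, 0, 0, 0, -1], [0, 0, 0, 0, 0, 0, -1]]])

```text
time_s: 11.07
eef_pos: [0.4397, 0.2947, 0.0376]
tcp_rot: [[-0.979, -0.204, 0.003], [-0.204, 0.979, 0.001], [-0.003, 0.001, -1.0]]
ft_force: [0.1, -2.7, 7.3]
width: 0.0557
```

>>> play_rows(increments=[[[0, 0, -0.4, 0, 0, 0, -1], [0, 0, -0.9, 0, 0, 0, -1], [0, 0, -1, 0, 0, 0, -1], [0, 0, -1, 0, 0, 0, -1], [0, 0, -1, 0, 0, 0, -1], [0, 0, -1, 0, 0, 0, -1], [0, 0, -1, 0, 0, 0, -1], [0, 0, -1, 0, 0, 0, -1], [0, 0, -0.5, 0, 0, 0, -1], [0, 0, 0, 0, 0, 0, -1]]])

```text
time_s: 11.9
eef_pos: [0.4397, 0.2953, 0.2747]
tcp_rot: [[-0.979, -0.204, 0.006], [-0.204, 0.979, 0.005], [-0.007, 0.004, -1.0]]
ft_force: [0.5, 0.6, -2.6]
width: 0.0554
```

```bash
python3 - <<'E'
from tgt import *
d=shot("w6"); 
print(d['p'])
go(F([8,-42.5,100]),toolR())
E
```

```text
[0.43968601 0.29530356 0.27474226]
rotvec(units) [-0.34  5.26  1.39] shift in cur axes [ -4.17 -12.99   3.2 ] shift in target axes [ -6.78 -12.26  -0.2 ]
```

View pics/w6.png

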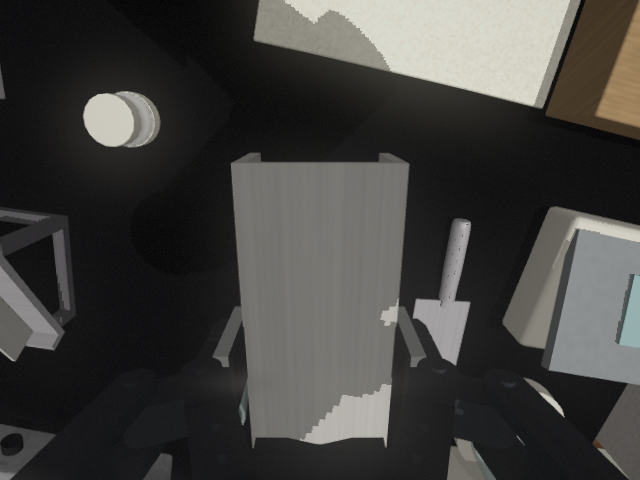

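>>> play_rows(increments=[[[0, -0.98, 0, -0.05, 0.75, 0.2, -1], [0, -0.98, 0, -0.05, 0.75, 0.2, -1], [0, -0.98, 0, -0.05, 0.75, 0.2, -1], [0, -0.98, 0, -0.05, 0.75, 0.2, -1], [0, -0.98, 0, -0.05, 0.75, 0.2, -1], [0, -0.98, 0, -0.05, 0.75, 0.2, -1], [0, -0.98, 0, -0.05, 0.75, 0.2, -1], [0, -0.9, 0, 0, 0, 0, -1], [0, 0, 0, 0, 0, 0, -1], [0, 0, 0, 0, 0, 0, -1]]])

```text
time_s: 12.78
eef_pos: [0.4694, 0.0625, 0.2673]
tcp_rot: [[-0.863, -0.059, -0.503], [-0.049, 0.998, -0.033], [0.504, -0.004, -0.864]]
ft_force: [-0.2, 1.0, -1.9]
width: 0.0552
```

```bash
python3 - <<'E'
from tgt import *
go(F([8,-42.5,100]),toolR())
E
```

```text
rotvec(units) [-0.01 -0.04 -0.06] shift in cur axes [-6.27 -4.43 -0.1 ] shift in target axes [-6.25 -4.47 -0.08]
```

>>> play_rows(increments=[[[-0.9, -0.64, 0, 0, 0, -0.01, -1], [-0.9, -0.64, 0, 0, 0, -0.01, -1], [-0.9, -0.64, 0, 0, -0.04, -0.01, -1], [-0.9, -0.64, 0, 0, 0, -0.01, -1], [-0.9, -0.64, 0, 0, 0, -0.01, -1], [-0.9, -0.64, 0, 0, 0, -0.01, -1], [-0.85, -0.64, 0, 0, 0, 0, -1], [0, 0, 0, 0, 0, 0, -1], [0, 0, 0, 0, 0, 0, -1], [0, 0, 0, 0, 0, 0, -1]]])

```text
time_s: 13.62
eef_pos: [0.6403, -0.059, 0.175]
tcp_rot: [[-0.865, -0.068, -0.497], [-0.059, 0.998, -0.034], [0.499, -0.0, -0.867]]
ft_force: [-0.7, 0.4, -1.8]
width: 0.0548
```

```bash
python3 st.py; python3 - <<'E'
from tgt import *
go(F([8,-42.5,62]),toolR())
shot("w7")
E
```

```text
F [  8.3 -44.4  99.2] force in deck axes [-0.3 -0.4 -1.9] rot err [-0.02  0.02  0.04] 0.05482831220003308 13.6167
rotvec(units) [-0.02  0.02  0.04] shift in cur axes [-0.01 -0.06  1.24] shift in target axes [-0.01 -0.06  1.24]
```

View pics/w7.png

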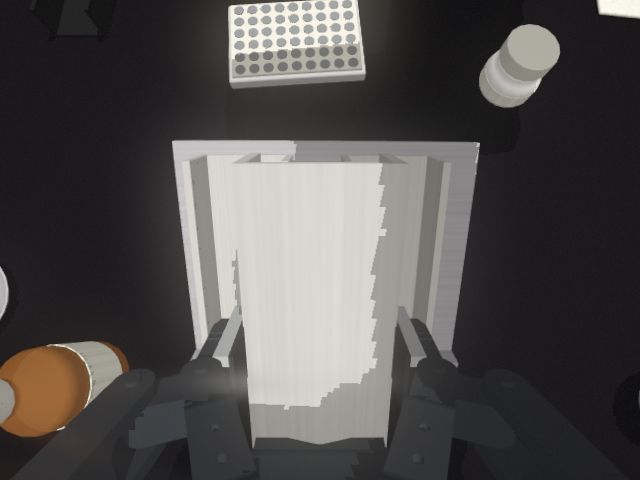

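>>> play_rows(increments=[[[0, -0.06, 0.6, 0, 0, 0.04, -1], [0, 0, 0.6, 0, 0, 0, -1], [0, 0, 0, 0, 0, 0, -1], [0, 0, 0, 0, 0, 0, -1], [0, 0, 0, 0, 0, 0, -1]]])

```text
time_s: 14.08
eef_pos: [0.6236, -0.0624, 0.1464]
tcp_rot: [[-0.867, -0.065, -0.494], [-0.055, 0.998, -0.035], [0.495, -0.003, -0.869]]
ft_force: [-0.2, -0.4, -1.5]
width: 0.0549
```

```bash
python3 st.py; python3 - <<'E'
from h import *
d=shot("w8"); crop(d['pixels'],150,130,330,180,2.4,"pics/w8c.png")
E
```

```text
F [  8.5 -42.1  65.9] force in deck axes [-0.6  0.4 -1.4] rot err [-0.03  0.05  0.  ] 0.05493847272785225 14.0833
```

View pics/w8c.png

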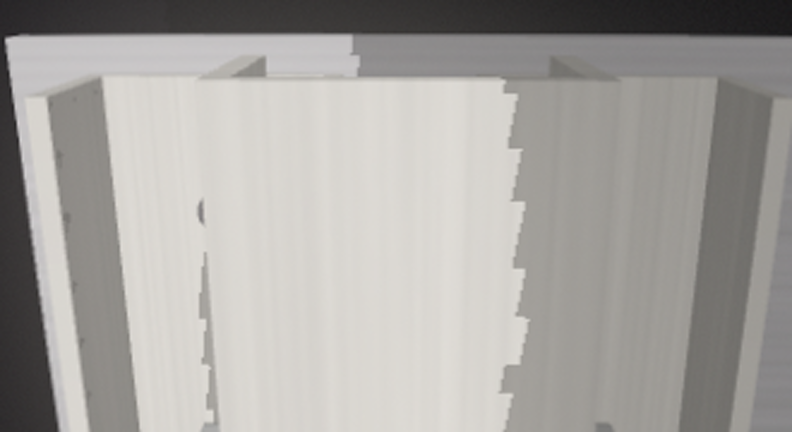

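>>> play_rows(increments=[[[0, 0, 0.35, 0, 0.05, 0, -1], [0, 0, 0.35, 0, 0, 0, -1], [0, 0, 0, 0, 0, 0, -1], [0, 0, 0, 0, 0, 0, -1]]])

```text
time_s: 14.47
eef_pos: [0.6116, -0.0638, 0.1256]
tcp_rot: [[-0.862, -0.064, -0.503], [-0.054, 0.998, -0.034], [0.504, -0.002, -0.864]]
ft_force: [0.5, 0.6, -1.6]
width: 0.0553
```

```bash
python3 st.py
```

```text
F [  8.6 -41.4  41.9] force in deck axes [-1.3 -0.5 -1.1] rot err [-0.02 -0.04 -0.01] 0.055349380365897434 14.4667
```

>>> play_rows(increments=[[[0, 0.01, 0.3, 0, 0, 0, -1], [0, 0.01, 0.2, 0, -0.02, 0, -1], [0, 0, 0.05, 0, 0, 0, -1], [0, 0, 0, 0, 0, 0, -1], [0, 0, 0, 0, 0, 0, -1]]])

```text
time_s: 14.88
eef_pos: [0.6042, -0.0638, 0.1122]
tcp_rot: [[-0.864, -0.064, -0.499], [-0.054, 0.998, -0.034], [0.5, -0.002, -0.866]]
ft_force: [0.3, 1.0, -3.7]
width: 0.055
```

```bash
python3 st.py
```

```text
F [  8.4 -42.   26.6] force in deck axes [-2.1 -0.9 -3. ] rot err [-0.02 -0.   -0.01] 0.05498942998910524 14.8833
```

>>> play_rows(increments=[[[0, 0, 0.05, 0, 0, 0, -1], [0, 0, 0.05, 0, 0, 0, -1], [0, 0, 0.03, 0, 0, 0, -1], [0, 0, 0, 0, 0, 0, -1], [0, 0, 0, 0, 0, 0, -1]]])

```text
time_s: 15.3
eef_pos: [0.6028, -0.0638, 0.1096]
tcp_rot: [[-0.865, -0.064, -0.498], [-0.055, 0.998, -0.034], [0.499, -0.002, -0.867]]
ft_force: [2.2, 1.3, 4.2]
width: 0.0548
```

```bash
python3 st.py
```

```text
F [  8.2 -42.   23.6] force in deck axes [ 0.1 -1.2  4.8] rot err [-0.03  0.01 -0.  ] 0.054777065179246 15.3
```

Contact at the expected height. Slide down to the ledge.

>>> play_rows(increments=[[[-0.12, 0, 0.02, 0, 0, 0, -1], [-0.1, 0, 0, 0, 0, 0, -1], [-0.06, 0, 0, 0, 0, 0, -1], [-0.05, 0, 0, 0, 0, 0, -1], [0, 0, 0, 0, 0, 0, -1], [0, 0, 0, 0, 0, 0, -1]]])

```text
time_s: 15.8
eef_pos: [0.61, -0.0638, 0.1054]
tcp_rot: [[-0.863, -0.065, -0.5], [-0.054, 0.998, -0.035], [0.501, -0.003, -0.865]]
ft_force: [-3.0, 1.0, 12.7]
width: 0.0553
```

```bash
python3 st.py
```

```text
F [ -0.1 -41.6  23.6] force in deck axes [ 8.9 -1.1  9.5] rot err [-0.03 -0.02 -0.  ] 0.055325551766503944 15.8
```

>>> play_rows(increments=[[[0, 0, 0, 0, 0, 0, 0.65], [0, 0, 0, 0, 0, 0, 0.65], [0, 0, 0, 0, 0, 0, 0.65], [0, 0, 0, 0, 0, 0, 0.65]]])

```text
time_s: 16.13
eef_pos: [0.6102, -0.0633, 0.1028]
tcp_rot: [[-0.864, -0.064, -0.5], [-0.054, 0.998, -0.034], [0.501, -0.002, -0.866]]
ft_force: [0.1, -0.1, -0.3]
width: 0.0704
```

```bash
python3 st.py
```

```text
F [ -1.6 -42.   21.5] force in deck axes [-0.2  0.1 -0.2] rot err [-0.02 -0.01 -0.01] 0.07038802762554625 16.1333
```

>>> play_rows(increments=[[[0, 0, -0.3, 0, 0, 0, 0.65], [0, 0, -0.8, 0, 0, 0, 0.65], [0, 0, -1, 0, 0, 0, 0.2], [0, 0, -1, 0, 0, 0, -0.3], [0, 0, -1, 0, 0, 0, -0.3], [0, 0, -1, 0, 0, 0, -0.3], [0, 0, -0.2, 0, 0, 0, -0.3], [0, 0, 0, 0, 0, 0, -0.3], [0, 0, 0, 0, 0, 0, -0.3]]])

```text
time_s: 16.88
eef_pos: [0.6897, -0.0577, 0.2405]
tcp_rot: [[-0.864, -0.064, -0.499], [-0.054, 0.998, -0.033], [0.5, -0.002, -0.866]]
ft_force: [-0.6, -0.6, 0.1]
width: 0.03
```

```bash
python3 st.py; python3 - <<'E'
from ov import *
d=shot("w9"); im=d['pixels'].copy()
box(d,im,(0,20,0),(140,76,36),(0,0,255)); box(d,im,(0,-65,0),(140,-9,36),(255,255,0)); box(d,im,(0,-22,4),(140,34,40),(0,255,0))
cv2.imwrite("pics/w9o.png",im); crop(d['pixels'],150,120,250,200,3,"pics/w9c.png")
E
```

```text
F [ -1.7 -42.6 180.6] force in deck axes [ 0.6  0.6 -0.2] rot err [-0.02 -0.01 -0.01] 0.03001648979249895 16.8833
```

View pics/w9o.png

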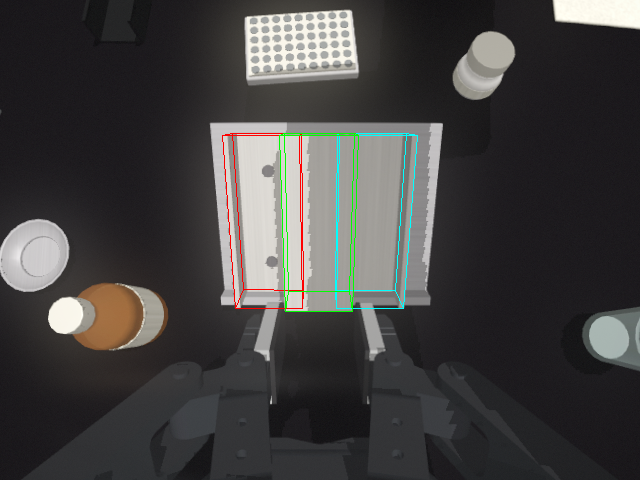

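View pics/w9c.png

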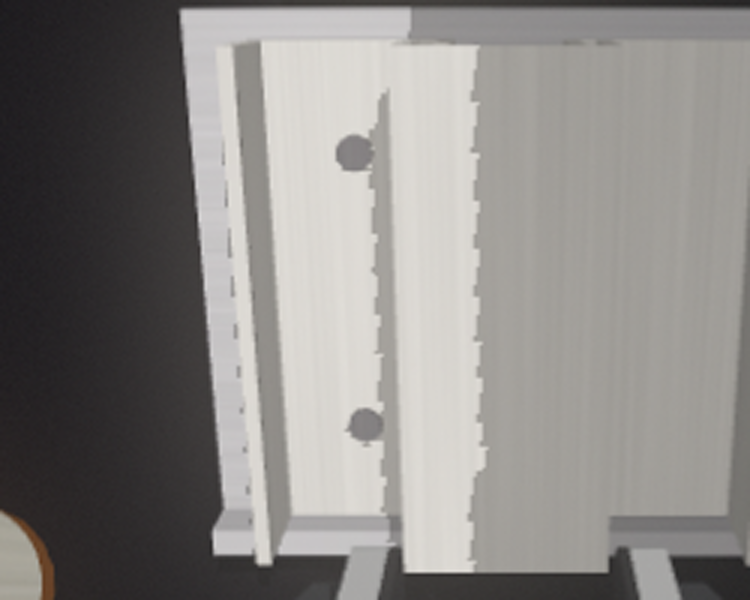

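>>> play_rows(increments=[[[0.02, 0.76, 0.4, 0, 0, 0, -0.3], [0.02, 0.76, 0.4, 0, 0, 0, -0.3], [0.02, 0.76, 0.4, 0, 0, 0, -0.3], [0, 0, 0.9, 0, 0, 0, -0.3], [0, 0, 0.9, 0, 0, 0, -0.3], [0, 0, 0.4, 0, 0, 0, -0.3], [0, 0, 0, 0, 0, 0, -0.3], [0, 0, 0, 0, 0, 0, -0.3], [0, 0, 0, 0, 0, 0, -0.3]]])

```text
time_s: 17.68
eef_pos: [0.6335, 0.0066, 0.154]
tcp_rot: [[-0.865, -0.064, -0.499], [-0.054, 0.998, -0.034], [0.5, -0.003, -0.866]]
ft_force: [-0.1, -0.2, 0.3]
width: 0.0299
```

```bash
python3 st.py; python3 - <<'E'
from ov import *
d=shot("w10")
E
```

```text
F [ 1.000e-01 -1.103e+02  7.960e+01] force in deck axes [0.2 0.2 0.2] rot err [-0.03  0.   -0.01] 0.029896995608953765 17.6833
```

View pics/w10.png

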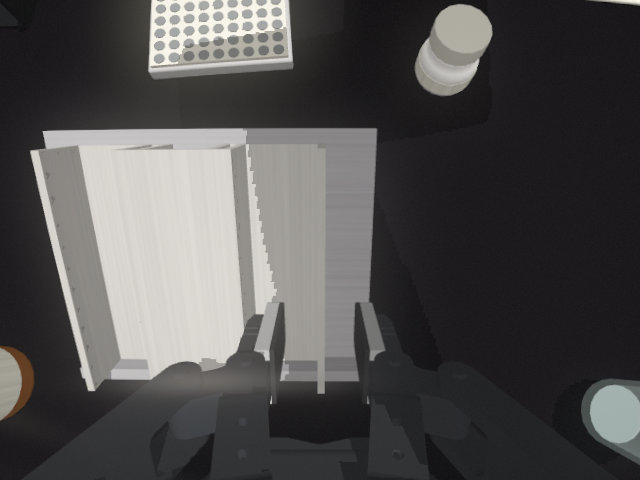

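>>> play_rows(increments=[[[0, 0.02, 0.8, 0, 0, 0, -0.3], [0, 0, 0.7, 0, 0, 0, -0.3], [0, 0, 0.35, 0, 0, 0, -0.3], [0, 0, 0, 0, 0, 0, -0.3], [0, 0, 0, 0, 0, 0, -0.3]]])

```text
time_s: 18.15
eef_pos: [0.6059, 0.0053, 0.106]
tcp_rot: [[-0.864, -0.064, -0.499], [-0.054, 0.998, -0.035], [0.5, -0.003, -0.866]]
ft_force: [0.4, -0.2, 0.8]
width: 0.0299
```

```bash
python3 st.py
```

```text
F [  -0.  -110.8   24.2] force in deck axes [0.1 0.2 0.9] rot err [-0.03  0.   -0.01] 0.029922483406102894 18.15
```

>>> play_rows(increments=[[[0, 0, 0, 0, 0, 0, -0.5], [0, 0, 0, 0, 0, 0, -0.7], [0, 0, 0, 0, 0, 0, -1], [0, 0, 0, 0, 0, 0, -1], [0, 0, 0, 0, 0, 0, -1], [0, 0, 0, 0, 0, 0, -1]]], newtons=30)

```text
time_s: 18.65
eef_pos: [0.6062, 0.0056, 0.1063]
tcp_rot: [[-0.865, -0.064, -0.497], [-0.055, 0.998, -0.034], [0.498, -0.002, -0.867]]
ft_force: [3.1, 0.6, 5.0]
width: 0.0032
```

```bash
python3 st.py
```

```text
F [  -0.2 -111.1   24.7] force in deck axes [-0.2 -0.4  5.9] rot err [-0.03  0.02 -0.  ] 0.0031758699902532674 18.65
```

>>> play_rows(increments=[[[0, 0.1, 0, 0, 0, 0, -1], [0, 0.1, 0, 0, 0, 0, -1], [0, 0.06, 0, 0, 0, 0, -1], [0, 0, 0, 0, 0, 0, -1], [0, 0, 0, 0, 0, 0, -1]]])

```text
time_s: 19.07
eef_pos: [0.6058, 0.0126, 0.1063]
tcp_rot: [[-0.865, -0.065, -0.497], [-0.054, 0.998, -0.035], [0.498, -0.004, -0.867]]
ft_force: [3.8, -2.4, 5.0]
width: 0.003
```

```bash
python3 st.py
```

```text
F [  -0.2 -118.1   24.7] force in deck axes [-0.6  2.6  6.2] rot err [-0.04  0.02 -0.01] 0.0029749606817560197 19.0667
```

>>> play_rows(increments=[[[0, 0.04, 0, 0, 0, 0, -1], [0, 0.04, 0, 0, 0, 0, -1], [0, 0, 0, 0, 0, 0, -1], [0, 0, 0, 0, 0, 0, -1]]])

```text
time_s: 19.4
eef_pos: [0.6056, 0.0146, 0.1063]
tcp_rot: [[-0.865, -0.065, -0.497], [-0.054, 0.998, -0.036], [0.498, -0.004, -0.867]]
ft_force: [3.8, -4.4, 4.4]
width: 0.0032
```

```bash
python3 st.py
```

```text
F [  -0.2 -120.1   24.7] force in deck axes [-0.9  4.6  5.6] rot err [-0.04  0.02 -0.01] 0.0032442168249276647 19.4
```

>>> play_rows(increments=[[[0, 0.04, 0, 0, 0, 0, -1], [0, 0.03, 0, 0, 0, 0, -1], [0, 0, 0, 0, 0, 0, -1], [0, 0, 0, 0, 0, 0, -1]]])

```text
time_s: 19.73
eef_pos: [0.6055, 0.0163, 0.1063]
tcp_rot: [[-0.865, -0.064, -0.497], [-0.054, 0.998, -0.036], [0.499, -0.005, -0.867]]
ft_force: [3.7, -6.4, 4.3]
width: 0.003
```

```bash
python3 st.py
```

```text
F [  -0.2 -121.7   24.7] force in deck axes [-0.7  6.6  5.4] rot err [-0.05  0.02 -0.01] 0.0029933131344904228 19.7333
```

>>> play_rows(increments=[[[0, 0.04, 0, 0, 0, 0, -1], [0, 0, 0, 0, 0, 0, -1], [0, 0, 0, 0, 0, 0, -1]]])

```text
time_s: 19.98
eef_pos: [0.6055, 0.0163, 0.1062]
tcp_rot: [[-0.865, -0.064, -0.498], [-0.053, 0.998, -0.037], [0.499, -0.006, -0.867]]
ft_force: [5.0, -10.6, 3.5]
width: 0.0031
```

```bash
python3 st.py
```

```text
F [  -0.2 -121.8   24.6] force in deck axes [-2.  10.9  5.2] rot err [-0.06  0.01 -0.02] 0.0030999501535198103 19.9833
```

>>> play_rows(increments=[[[0, 0.04, 0, 0, 0, 0, -1], [-0.04, 0, 0, 0, 0, 0, -1], [-0.04, 0, 0, 0, 0, 0, -1], [0, 0, 0, 0, 0, 0, -1], [0, 0, 0, 0, 0, 0, -1]]])

```text
time_s: 20.4
eef_pos: [0.6056, 0.0164, 0.1062]
tcp_rot: [[-0.863, -0.065, -0.502], [-0.052, 0.998, -0.039], [0.503, -0.008, -0.864]]
ft_force: [-1.5, -14.8, 10.0]
width: 0.0031
```

```bash
python3 st.py; python3 -c "
from h import *
d=shot('w11'); crop(d['pixels'],0,110,400,290,2,'pics/w11c.png')"
```

```text
F [  -0.3 -121.9   24.7] force in deck axes [ 7.1 14.6  7.4] rot err [-0.07 -0.04 -0.03] 0.003053026189313867 20.4
```

View pics/w11c.png

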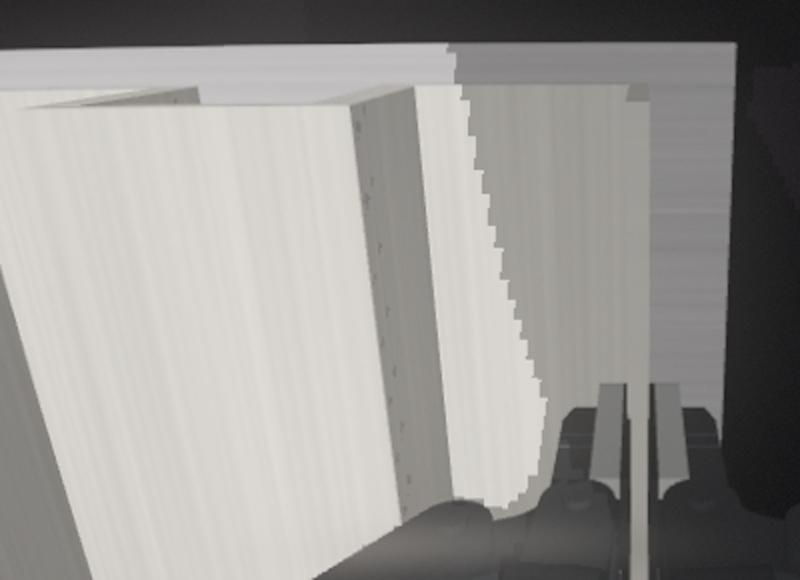

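>>> play_rows(increments=[[[0.05, -0.07, 0, 0, 0, 0, -1], [0, 0, 0, 0, 0, 0, -0.6], [0, 0, 0, 0, 0, 0, -0.4], [0, 0, 0, 0, 0, 0, -0.4], [0, 0, 0, 0, 0, 0, -0.4]]])

```text
time_s: 20.87
eef_pos: [0.6049, 0.0185, 0.1044]
tcp_rot: [[-0.864, -0.064, -0.5], [-0.054, 0.998, -0.034], [0.501, -0.002, -0.865]]
ft_force: [0.3, -0.6, -0.8]
width: 0.0259
```

```bash
python3 st.py
```

```text
F [  -0.7 -124.    22.8] force in deck axes [-0.6  0.6 -0.6] rot err [-0.02 -0.01 -0.  ] 0.02588633363341338 20.8667
```

>>> play_rows(increments=[[[0, 0, -0.3, 0, 0, 0, -0.4], [0, 0, -0.8, 0, 0, 0, -0.4], [0, -0.5, -1, 0, 0, 0, -0.4], [0, -0.5, -1, 0, 0, 0, -0.4], [0, -0.5, -1, 0, 0, 0, -0.4], [0, -0.5, -1, 0, 0, 0, -0.4], [0, -0.5, -0.5, 0, 0, 0, -0.4], [0, 0, 0, 0, 0, 0, -0.4], [0, 0, 0, 0, 0, 0, -0.4]]])

```text
time_s: 21.62
eef_pos: [0.6944, -0.0516, 0.2511]
tcp_rot: [[-0.865, -0.063, -0.498], [-0.053, 0.998, -0.033], [0.499, -0.002, -0.867]]
ft_force: [-0.1, -0.0, -1.3]
width: 0.0254
```

```bash
python3 st.py; python3 - <<'E'
from ov import *
d=shot("w12"); im=d['pixels'].copy()
box(d,im,(0,20,0),(140,76,36),(0,0,255)); box(d,im,(0,-76,0),(140,-20,36),(255,255,0)); box(d,im,(0,-28,4),(140,28,40),(0,255,0))
cv2.imwrite("pics/w12o.png",im); crop(d['pixels'],170,110,270,200,2.9,"pics/w12c.png");crop(im,170,110,270,200,2.9,"pics/w12d.png")
E
```

```text
F [ -0.9 -48.4 192.3] force in deck axes [-0.6  0.  -1.2] rot err [-0.01  0.01 -0.02] 0.025445341963135366 21.6167
```

View pics/w12d.png

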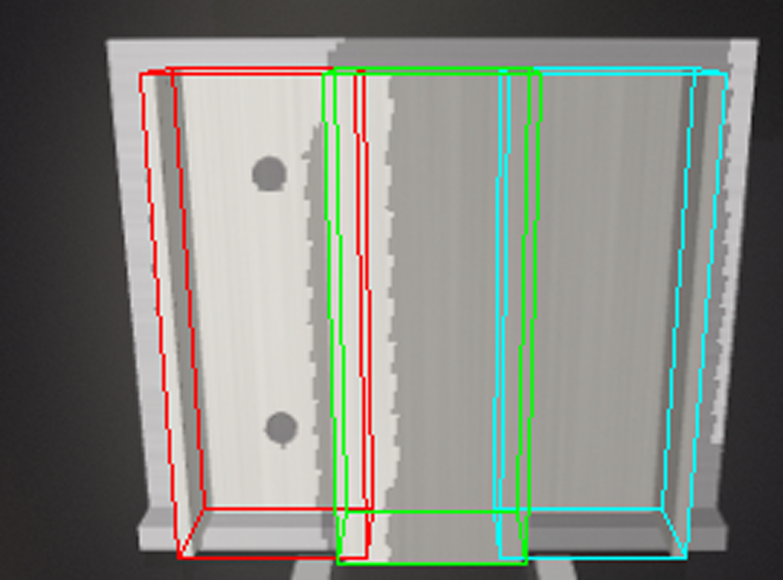

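View pics/w12c.png

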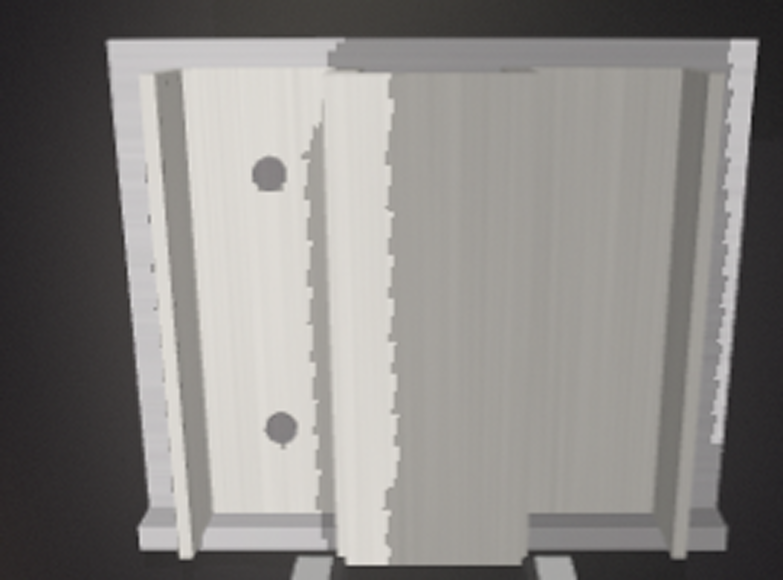

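```bash
python3 - <<'E'
from h import *
d=load("w12"); o=d['pixels']
a=cv2.resize(o[275:310,220:420],None,fx=4,fy=7,interpolation=cv2.INTER_CUBIC);b=cv2.resize(o[120:155,220:420],None,fx=4,fy=7,interpolation=cv2.INTER_CUBIC)
cv2.imwrite("pics/w12e.png",np.vstack([b,a]))
from tgt import *
o_,D=deck()
for n,y0,z0 in (("fixed",48,0),("tray",-48,0),("cover",0,4)):
  for x in (140,0):
    for y in (-28,-24,24,28):
        for z in ((36,) if n!="cover" else (0,36)): print(n,x,y,z,proj(d,o_+D@np.array([x,y0+y,z0+z])/1e3)[0].round(1))
E
```

```text
fixed 140 -28 36 [291.9 134.8]
fixed 140 -24 36 [286.6 134.8]
fixed 140 24 36 [222.8 135.1]
fixed 140 28 36 [217.5 135.2]
fixed 0 -28 36 [295.7 302.3]
fixed 0 -24 36 [291.1 302.3]
fixed 0 24 36 [236.  302.2]
fixed 0 28 36 [231.5 302.2]
tray 140 -28 36 [419.7 135. ]
tray 140 -24 36 [414.4 135. ]
tray 140 24 36 [350.6 134.8]
tray 140 28 36 [345.2 134.8]
tray 0 -28 36 [406.  302.1]
tray 0 -24 36 [401.5 302.1]
tray 0 24 36 [346.4 302.2]
tray 0 28 36 [341.8 302.3]
cover 140 -28 0 [352.3 133. ]
cover 140 -28 36 [356.4 135.1]
cover 140 -24 0 [347.5 133. ]
cover 140 -24 36 [351. 135.]
cover 140 24 0 [289.8 133.1]
cover 140 24 36 [286.1 135.1]
cover 140 28 0 [285.  133.1]
cover 140 28 36 [280.7 135.1]
cover 0 -28 0 [348.3 286.4]
cover 0 -28 36 [351.3 304.4]
cover 0 -24 0 [344.1 286.4]
cover 0 -24 36 [346.7 304.4]
cover 0 24 0 [293.5 286.5]
cover 0 24 36 [290.8 304.4]
cover 0 28 0 [289.3 286.5]
cover 0 28 36 [286.1 304.4]
```

View pics/w12e.png

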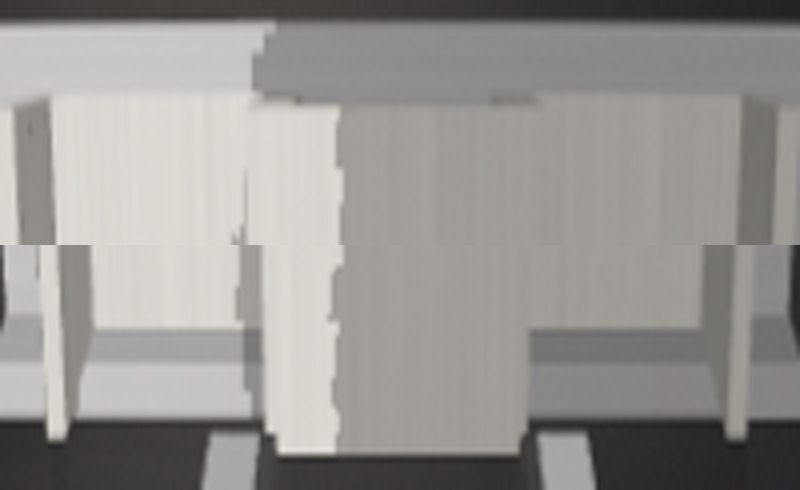

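```bash
python3 - <<'E'
from cell import observe,snapshot,close_job
import cv2
cv2.imwrite("pics/topf.png",snapshot("top")["pixels"]); s=observe(); print(s['time_s'],s['ft_force'])
print(close_job())
E
```

```text
21.7167 [-0.33594595  1.55961469  0.32030629]
the job is handed in; nothing more can be done
None
```

View pics/topf.png

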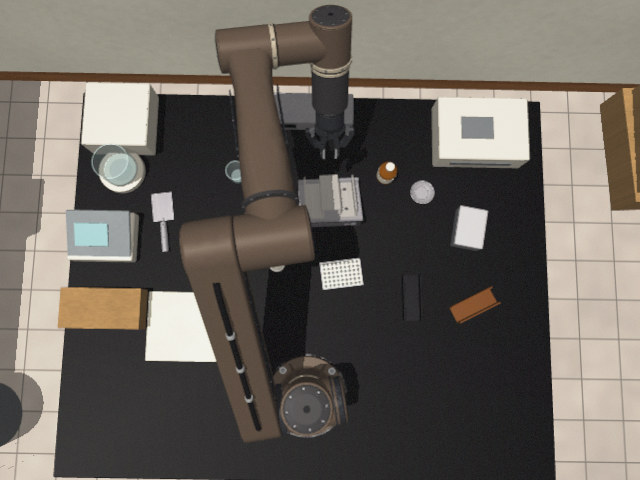

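The pack is assembled on the rack and drawn tight, and the job is handed in at 21.7 s of the 72 s allowed. No verdict is reported, so the results below are my own measurements.

- **What I did:** I laid the open-up channel on the bare half of the deck and slid it against the ledge. I then set the open-down channel over both, with one flange in each, and slid it to the ledge as well. Finally I pinched the outer channel's outer flange and drew it away from the fixed one. It stopped moving at about 121.8 mm (flange position), where 122 mm is tight, and the pull force rose to about 15 N. I released and backed off.
- **Position check (last wrist picture):** The outer channel is about 96 mm across from the fixed one and the cover about 48 mm, both to roughly 0.5 mm. Both look parallel to the fixed channel, and their lower ends are level with its end at the ledge.
- **Seating check:** I did not measure the cover's height in the last picture. It met resistance at the expected fully-down height when I set it, and it fits the picture at that height.
- **Clearance check:** The force reading was near zero and the gripper was well clear of everything at hand-in.
- **Bystanders:** The last top picture shows the visible ones where they started. The jar and beaker are partly hidden by the arm there. I felt no contact with anything other than the channels and the rack.

No check failed or disagreed.

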